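# Turn the tube rotator by its arms until the sample tube stands upright

## Task

The tube rotator has stopped with its one blood tube hanging downwards. Turn the wheel by hand, pushing one empty arm after another round gently with the fingertips and gripping nothing, until the arm with the tube points straight up, cap on top; leave it standing there. Do not touch the tube itself, do not let the wheel spin, and leave the bottles beside the rotator where they are.

Things in the scene. Friction and masses are not known exactly. Their poses are not given: they have to be found in the camera images.
- rotator: Bench tube rotator, fixed: dark base plate (175 x 150 mm, top 16 mm high, x = -60 to +115 mm) with a grey housing and, before it, an upright five-armed wheel. Origin: on the worktop below the wheel's hub, in the mid-plane of its arms. x along the axle into the housing, y to the left seen from the front, z up. Nothing over 115 mm high stands within 60 mm to the wheel's left or right.
- wheel_hub (a point): Centre of the wheel on its axle, 160 mm up, in the mid-plane of the arms; its axes turn with the wheel: x along the axle into the housing, z along the tube's arm, outwards. Hub radius 27 mm, from 16 mm in front of this point to 18 mm behind. Five like flat metal arms, 72 degrees apart, 16 mm wide, 6 mm thick, out to radius 113 mm. Only one carries a tube; push the four empty ones.
- tube_cap (a point): Centre of the outer end of the tube's cap, 128 mm from the axle and 11.5 mm in front of the mid-plane of the arms; z points outwards along the arm and the tube. The tube (glass 12 mm thick, lavender cap 16 mm) lies in the clips along the front of its arm, from 37 to 128 mm from the axle, cap outwards, and turns with the wheel.
- tube_wheel (a joint): Angle of the wheel, rad; it turns either way for several turns. 0 or any whole turn: the tube's arm points straight up; positive: turned from there to the right seen from the front (to the rotator's -y). Starts between 1.8 and 4.5: the tube hangs downwards, to either side. Gear drag (0.13 N m, about 1.5 N at 90 mm from the axle) holds the wheel wherever it is left.
- cleaner_bottle: Bystander: white bottle with a blue cap, 46 mm thick, 100 mm high, loose, to the left of the rotator; origin at the centre of its underside. Leave it alone.
- dropper: Bystander: dropper bottle with a black pointed cap, 25 mm thick, 68 mm high, loose, to the left and in front of the rotator; origin at the centre of its underside. Leave it alone.
- lidded_bottle: Bystander: small bottle with a teal cap, 37 mm thick, 72 mm high, loose, to the right and in front of the rotator; origin at the centre of its underside. Leave it alone.
- sample_tube: The blood tube on the wheel, fixed in its clips; origin at the centre of its round bottom end (37 mm from the axle), z along the tube towards the cap. It must not be touched.
- housing_top (a point): Centre of the top of the grey housing behind the wheel, 202 mm above the worktop; a control knob here rises to 213 mm. The housing is 76 mm deep and 116 mm wide; its front face is 34 mm behind the mid-plane of the arms. Axes as the rotator's.
- empty_arm (a point): Middle of the outer end of an empty arm, 113 mm from the axle: the arm next to the tube's, on its left (72 degrees) when the tube is up, seen from the front; z outwards along this arm's neighbour with the tube. Every arm has two spring clips on its front, 60 and 96 mm from the axle, open to the front, no wider than the arm by more than 1 mm, reaching 18 mm in front of its mid-plane.

How it is judged:
By the outcome, as a careful person would: the job done as asked, in the order asked, and still so for the second after the job is handed in, with the robot touching nothing.
It also fails if it takes over 61 s, if anything falls off the work surface, if the arm or the gripper's body presses on something with over 40 N, if the wrist force passes 120 N, or if a joint passes its speed limit or range.

## Robot

A 7-joint arm with a two-finger parallel gripper is mounted at the origin on a cart in front of the work surface, level with it; the furniture and walls round the work are solid. World frame = base frame: x ahead of the robot, y to its left, z up, the work surface at z = 0. Lengths are in m, angles in rad, forces in N, time in s.
With the tool pointing down it reaches from about 0.4 to 0.85 m from the base axis. Payload 6.9 kg.
Tool frame: the origin (TCP) lies midway between the tips of the shut fingers; the grasp point (between the pads) lies 19 mm behind it; z points along the fingers, y is the direction in which the jaws open and shut (so a half turn about z gives the same grasp; the last joint's range is limited). The gripper opens to 85 mm and grips with 20 to 120 N. Pads are 22 mm wide; open, the fingers measure 114 mm over their backs; the gripper's body (76 mm by 85 mm) begins 54 mm behind the grasp point. The pads swing forward as they close: fully open they stand 13 mm farther back than shut.
Start: joints at [1.325, 0.507, -0.238, 1.5, 0.126, 1.149, -0.155], TCP at [0.215, -0.587, 0.231] pointing down, gripper open.
Joint ranges: [-3.08, 3.08], [-0.24, 2.05], [-1.43, 1.35], [0, 2.5], [-1.52, 4.66], [0.17, 1.96], [-2.89, 2.89]. Speed limits (rad/s): [2.39, 2.39, 3.14, 3.14, 3.14, 3.14, 3.14].

## Interface

Orientations are given as a unit quaternion [w, x, y, z].
In Python, from rig import state, get_image, camera_params, workorder gives the robot as it stands.
- The arm moves only by the tool apply_moves, never from a script. Its argument "increments" is a list of rows, each an object of numbers: "tx", "ty", "tz": the shift along the tool's x, y, z in mm; "rx", "ry", "rz": the turn, a rotation vector about the tool's x, y, z in rad; "grip": the opening, from 0 (shut) to 1 (fully open). In form: [{"tx": .., "ty": .., "tz": .., "rx": .., "ry": .., "rz": .., "grip": ..}, ...]. A call has 1 to 12 rows; each row is the pose to reach, as a shift and turn from the pose commanded when the call began, along the tool's axes at that moment; what a row does not reach only later rows make up. A row lasts 1/8 s, in which the tool goes at most 62.5 mm and 10.7 degrees, less where a joint would pass 70% of its speed; a pose out of reach is approached as far as the arm can. A call with a gripper value outside its range is refused whole. The fingers move at their own pace and stop on an object; "force" is the grip in N (left out, the last holds). Time passes only in rows, so rows that repeat a pose let the fingers close. It gives the time, the measured TCP pose, the force and the opening at its end, in the units of the state.
- state(): the state, without advancing time (a new reading comes with each control period).
- get_image(name): name is "side" or "top" or "wrist"; returns the picture (480x640x3 uint8, red, green, blue); there is no depth.
- camera_params(name): a dict with "fovy" (degrees; the focal length in pixels is half the picture's height over the tangent of half this angle, whatever the lens; pixels are square), "cx", "cy" (the principal point, pixels), "R" (3x3) and "t" (3): a world point X has camera coordinates R X + t. Camera axes: x right, y down, z forward; pixel columns grow to the right and rows downward; lengths in m; the calibration is good to about 2 mm. A picture is of the moment at which its call begins: read the wrist's pose just before it. camera_params takes no time and is no camera call; for the wrist camera it gives the pose at the moment of the call.
- workorder.job_done(): hands the job in, once; it reports no verdict.
The state is a dict: "t": time; "joints": joint angles; "joint_velocities": joint speeds; "joint_torque": joint torques, N m; "position": TCP position; "tool_rot": TCP orientation; "force": force on the tool from outside, world axes, zero at the start; "moment": the same for the moment, N m; "width": opening from 0.0 (shut) to 1.0 (fully open).
Only numpy, scipy, OpenCV 4.12 (cv2) and the standard library are available. Lean on these libraries where they do the work, as an engineer would, in place of code of your own. Each camera call takes 0.05 s, during which the arm holds its last target.

## Working session

There is one attempt and no reset: what is moved stays moved. The work goes in short steps, Python scripts to look and compute and a tool call to move; the robot and the scene stay as the last step left them, time stands still between calls to the robot, and variables do not carry over. Pictures are saved under pics/ and viewed, and the job is handed in when it is done.

Besides the shell and the picture viewer there is one more tool, called after "Call:" as name(argument=value, ...) on one line, values as JSON. apply_moves: Moves the arm, as the interface text tells. Its arguments: {"type":"object","properties":{"increments":{"type":"array","items":{"type":"object","properties":{"tx":{"type":"number"},"ty":{"type":"number"},"tz":{"type":"number"},"rx":{"type":"number"},"ry":{"type":"number"},"rz":{"type":"number"},"grip":{"type":"number"}}}},"force":{"type":"number"}},"required":["increments"]}

```bash
mkdir -p pics; ls
python3 - <<'E'
from rig import state,get_image,camera_params
import cv2
for n in ["side","top","wrist"]:
    p=camera_params(n);print(n,p)
    cv2.imwrite(f"pics/{n}0.png",get_image(n)[:,:,::-1])
s=state();print(s)
E
```

```text
pics
side {'fovy': 43.219517782327394, 'cx': 324.46556394017216, 'cy': 239.8184832004806, 'R': array([[-0.81051039, -0.58558434,  0.01280202],
       [-0.28662892,  0.3774742 , -0.88054363],
       [ 0.51080012, -0.71735919, -0.47379217]]), 't': array([0.25354412, 0.37206753, 0.79428862])}
top {'fovy': 50.11875106493194, 'cx': 328.12659858826163, 'cy': 238.00106745208222, 'R': array([[ 0.02698884, -0.99963164, -0.00285986],
       [-0.98922664, -0.02629591, -0.14401104],
       [ 0.14388279,  0.00671574, -0.98957195]]), 't': array([-0.22685079,  0.48209696,  1.07224966])}
wrist {'fovy': 67.9701204178096, 'cx': 320.7714179724202, 'cy': 239.5374892658377, 'R': array([[ 0.34539849, -0.93845497, -0.00146344],
       [-0.88741388, -0.3271193 ,  0.32479158],
       [-0.305281  , -0.11088384, -0.94578448]]), 't': array([-0.62445754, -0.04219944,  0.37995822])}
{'t': 0.15, 'joints': array([ 1.32451312,  0.50813983, -0.23758079,  1.5008658 ,  0.12566449,
        1.14892767, -0.15481229]), 'joint_velocities': array([-1.00961372e-03, -1.69746910e-03, -2.99958715e-05, -1.89069311e-03,
       -2.16263260e-03,  2.10806475e-03, -1.23483700e-03]), 'joint_torque': array([-3.47036243e-03, -6.21009922e+01, -2.18970425e+00, -2.49839187e+01,
        1.26929377e-02,  9.09225550e-03, -4.00338945e-05]), 'position': array([ 0.2151968 , -0.58638497,  0.23064674]), 'tool_rot': array([-6.70381063e-04,  9.84569912e-01,  1.74990363e-01, -1.05183072e-04]), 'force': array([ 0.01633604,  0.52115157, -0.22965287]), 'moment': array([-0.01954654,  0.0593496 , -0.0462463 ]), 'width': 1.000177308793468}
```

View pics/side0.png

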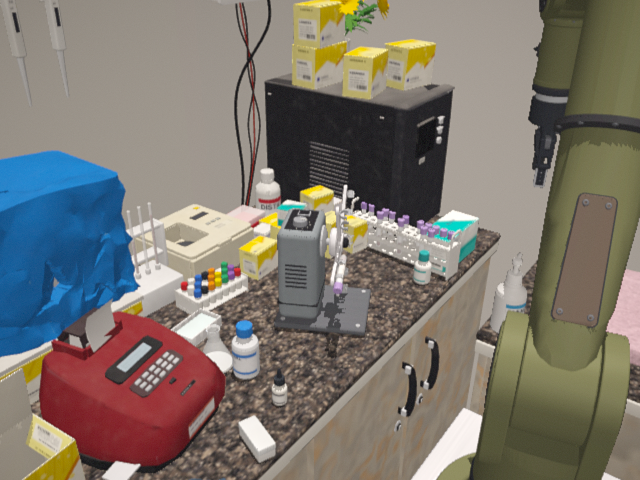

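View pics/top0.png

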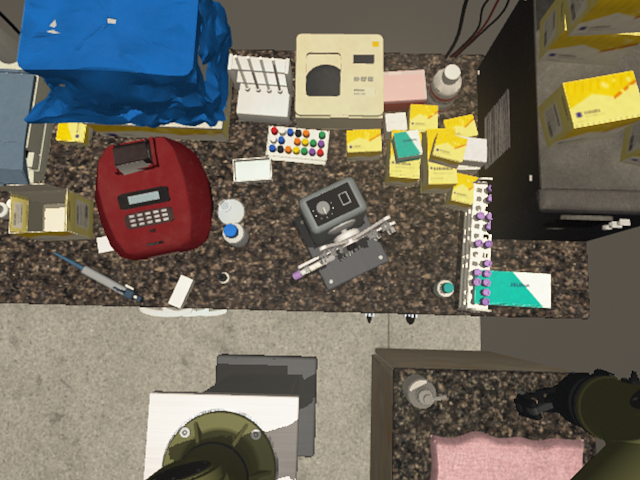

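View pics/wrist0.png

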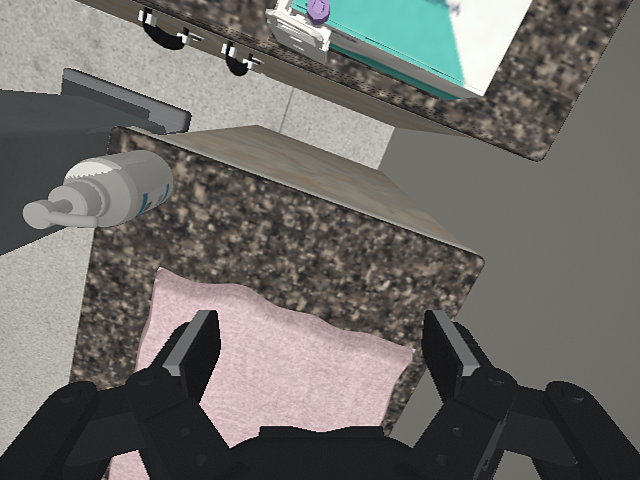

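Run:
```python
import cv2
a=cv2.imread('pics/top0.png')[160:310,270:470];cv2.imwrite('pics/topz.png',cv2.resize(a,None,fx=4,fy=4,interpolation=cv2.INTER_CUBIC))
a=cv2.imread('pics/side0.png')[170:350,250:450];cv2.imwrite('pics/sidez.png',cv2.resize(a,None,fx=3.3,fy=3.3,interpolation=cv2.INTER_CUBIC))
```

```text
(no output)
```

View pics/topz.png

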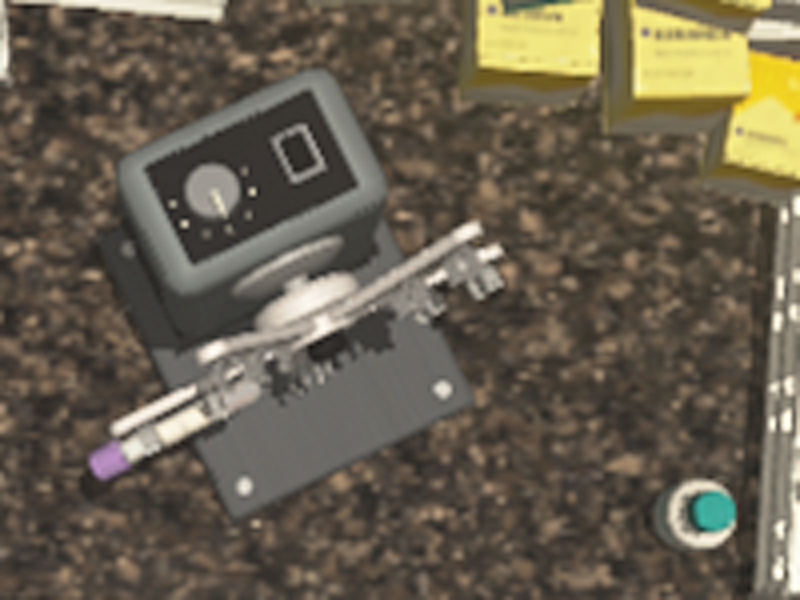

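View pics/sidez.png

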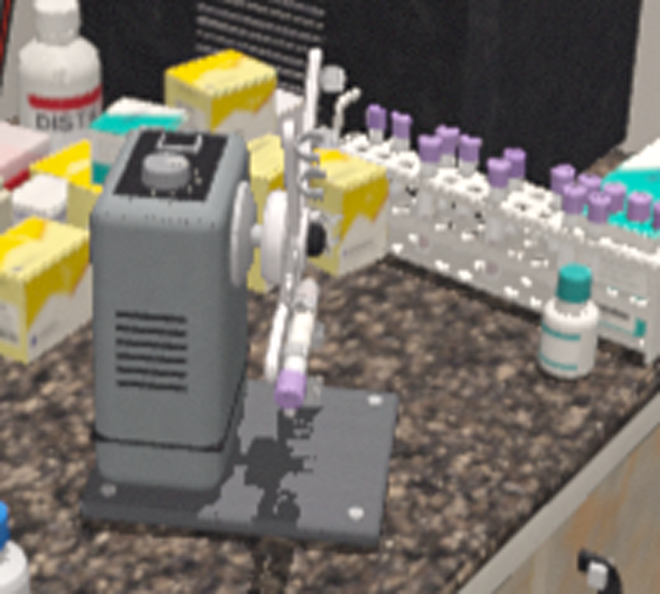

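```bash
cat > h.py <<'E'
from rig import state,get_image,camera_params
import numpy as np,cv2
def ray(n,u,v,P=None):
    p=P or camera_params(n);f=240/np.tan(np.radians(p['fovy']/2))
    R=np.array(p['R']);t=np.array(p['t'])
    d=R.T@np.array([(u-p['cx'])/f,(v-p['cy'])/f,1]);return -R.T@t,d/np.linalg.norm(d)
def onz(n,u,v,z):
    c,d=ray(n,u,v);return c+d*(z-c[2])/d[2]
def proj(n,X):
    p=camera_params(n);f=240/np.tan(np.radians(p['fovy']/2))
    c=np.array(p['R'])@X+np.array(p['t']);return np.array([f*c[0]/c[2]+p['cx'],f*c[1]/c[2]+p['cy']])
def tri(*rs):
    A=0;b=0
    for c,d in rs:
        M=np.eye(3)-np.outer(d,d);A=A+M;b=b+M@c
    return np.linalg.solve(A,b)
E
python3 - <<'E'
from h import *
T=lambda u,v,z:onz('top',270+u/4,160+v/4,z)
S=lambda u,v,z:onz('side',250+u/3.3,170+v/3.3,z)
fl=T(235,518,.016);fr=T(472,395,.016);bl=T(100,237,.016)
print('top',fl,fr,bl,np.linalg.norm(fl-fr),np.linalg.norm(fl-bl))
sl=S(380,530,.016);sr=S(398,393,.016);sb=S(84,508,.016)
print('side',sl,sr,sb,np.linalg.norm(sl-sr),np.linalg.norm(sl-sb))
cap=tri(ray('top',270+97/4,160+466/4),ray('side',250+290/3.3,170+400/3.3));print('cap',cap)
ht=[T(u,v,.202) for u,v in [(118,160),(318,68),(387,200),(182,298)]];print(ht,np.mean(ht,axis=0))
for A,B in ((fl,fr),(sl,sr),(ht[3],ht[2]),(ht[0],ht[1])):
    e=(A-B)[:2];yaw=np.arctan2(-e[0],e[1]);print('yaw',yaw)
    x=np.array([np.cos(yaw),np.sin(yaw)])
    print(((A+B)/2)[:2]+.060*x)
E
```

```text
top [ 0.37829882 -0.2181144   0.016     ] [ 0.44848868 -0.34540273  0.016     ] [ 0.53052506 -0.13958535  0.016     ] 0.1453579560640377 0.17128818461448642
side [ 0.37440244 -0.21469691  0.016     ] [ 0.44188919 -0.34185483  0.016     ] [ 0.52172932 -0.13038901  0.016     ] 0.1439569327745725 0.16974401520951501
cap [ 0.39614392 -0.15083622  0.12847155]
[array([ 0.53314741, -0.16022848,  0.202     ]), array([ 0.57924057, -0.25161291,  0.202     ]), array([ 0.51761593, -0.28466536,  0.202     ]), array([ 0.46950902, -0.1917382 ,  0.202     ])] [ 0.52487823 -0.22206124  0.202     ]
yaw 0.5039360194761253
[ 0.46593508 -0.25278601]
yaw 0.4879297681179623
[ 0.46114413 -0.25014797]
yaw 0.47769463376636856
[ 0.5468459  -0.21061779]
yaw 0.4671514422836122
[ 0.60976527 -0.17890001]
```

```bash
cat >> h.py <<'E'
from scipy.spatial.transform import Rotation as Ro
O=np.array([.463,-.252,0]);YAW=.49
RR=Ro.from_euler('z',YAW)
def q(s): w=s['tool_rot'];return Ro.from_quat([w[1],w[2],w[3],w[0]])
def goal(y,z,x=.008,tilt=0):
    # tilt>0: tool top leans to rotator -y (right)
    R=RR*Ro.from_euler('x',tilt)*Ro.from_matrix(np.diag([1.,-1,-1]))
    return O+RR.apply([x,y,z]),R
def rel(P,R,s=None):
    s=s or state();Q=q(s)
    return np.round(1000*Q.inv().apply(P-s['position']),1),np.round((Q.inv()*R).as_rotvec(),3)
def rot(p): return RR.inv().apply(p-O)
E
python3 - <<'E'
from h import *
s=state();P=s['position'];print(rot(P))
print(rel(P+[0,0,.13],q(s)))
for y,z in((-.02,.36),(-.02,.30)): 
    g=goal(y,z);print(g[0],rel(*g))
E
```

```text
[-0.37601513 -0.17841624  0.23064674]
(array([   0. ,   -0.2, -130. ]), array([0., 0., 0.]))
[ 0.47947118 -0.26588165  0.36      ] (array([ 358.5, -210. , -129.1]), array([-0.001, -0.   , -0.138]))
[ 0.47947118 -0.26588165  0.3       ] (array([ 358.5, -209.9,  -69.1]), array([-0.001, -0.   , -0.138]))
```

Call:
apply_moves(increments=[{"tz":-35,"grip":0},{"tz":-70,"grip":0},{"tz":-105,"grip":0},{"tz":-130,"grip":0},{"tx":45,"ty":-26,"tz":-130,"rz":-0.02},{"tx":90,"ty":-52,"tz":-130,"rz":-0.04},{"tx":135,"ty":-79,"tz":-130,"rz":-0.06},{"tx":180,"ty":-105,"tz":-130,"rz":-0.08},{"tx":225,"ty":-131,"tz":-130,"rz":-0.1},{"tx":270,"ty":-158,"tz":-130,"rz":-0.12},{"tx":315,"ty":-184,"tz":-130,"rz":-0.138},{"tx":358,"ty":-210,"tz":-130,"rz":-0.138}], force=20)

```text
invalid input at $.increments[0]: expected keys tx, ty, tz, rx, ry, rz, grip
```

Call:
apply_moves(increments=[{"grip":0},{"grip":0}])

```text
invalid input at $.increments[0]: expected keys tx, ty, tz, rx, ry, rz, grip
```

Run:
```python
from h import *
s=state();print(s['t'],rot(s['position']),s['force'],s['width'],np.round(s['joints'],2))
for n in["side","top","wrist"]:cv2.imwrite(f"pics/{n}1.png",get_image(n)[:,:,::-1])
a=cv2.imread('pics/top1.png')[160:310,270:470];cv2.imwrite('pics/topz1.png',cv2.resize(a,None,fx=4,fy=4,interpolation=cv2.INTER_CUBIC))
a=cv2.imread('pics/side1.png')[110:350,250:450];cv2.imwrite('pics/sidez1.png',cv2.resize(a,None,fx=2.5,fy=2.5,interpolation=cv2.INTER_CUBIC))
```

```text
0.15 [-0.37601513 -0.17841624  0.23064674] [ 0.01633604  0.52115157 -0.22965287] 1.000177308793468 [ 1.32  0.51 -0.24  1.5   0.13  1.15 -0.15]
```

View pics/wrist1.png

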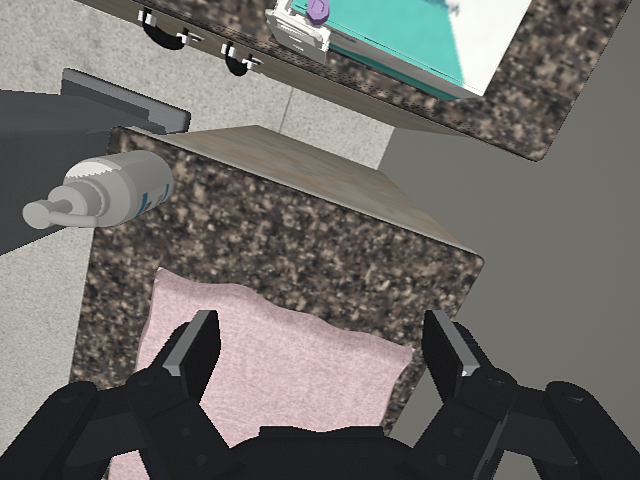

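View pics/sidez1.png

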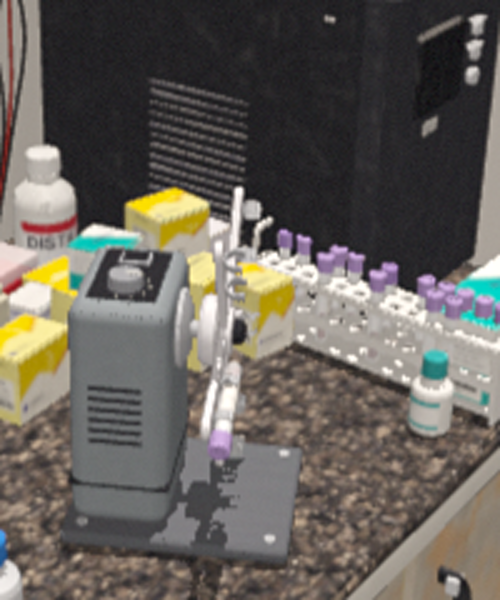

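View pics/top1.png

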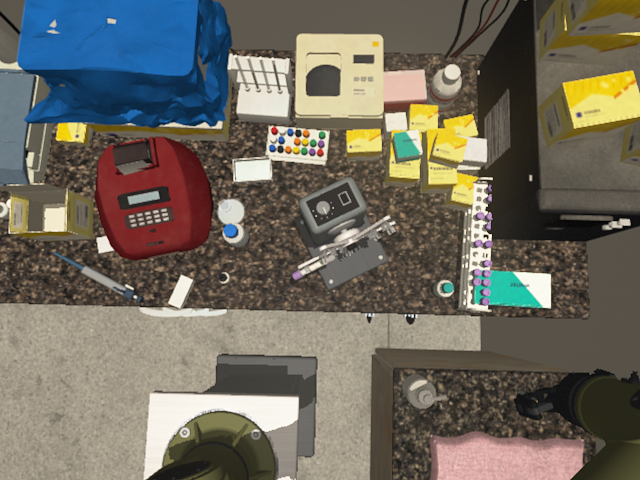

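The pictures show the scene unchanged (cap still at about (297,275) in the top view). The moves were refused because every row needs all seven keys.

Call:
apply_moves(increments=[{"tx":0,"ty":0,"tz":-35,"rx":0,"ry":0,"rz":0,"grip":0},{"tx":0,"ty":0,"tz":-70,"rx":0,"ry":0,"rz":0,"grip":0},{"tx":0,"ty":0,"tz":-105,"rx":0,"ry":0,"rz":0,"grip":0},{"tx":0,"ty":0,"tz":-130,"rx":0,"ry":0,"rz":0,"grip":0},{"tx":45,"ty":-26,"tz":-130,"rx":0,"ry":0,"rz":-0.02,"grip":0},{"tx":90,"ty":-52,"tz":-130,"rx":0,"ry":0,"rz":-0.04,"grip":0},{"tx":135,"ty":-79,"tz":-130,"rx":0,"ry":0,"rz":-0.06,"grip":0},{"tx":180,"ty":-105,"tz":-130,"rx":0,"ry":0,"rz":-0.08,"grip":0},{"tx":225,"ty":-131,"tz":-130,"rx":0,"ry":0,"rz":-0.1,"grip":0},{"tx":270,"ty":-158,"tz":-130,"rx":0,"ry":0,"rz":-0.12,"grip":0},{"tx":315,"ty":-184,"tz":-130,"rx":0,"ry":0,"rz":-0.138,"grip":0},{"tx":358,"ty":-210,"tz":-130,"rx":0,"ry":0,"rz":-0.138,"grip":0}], force=20)

```text
t: 1.8
position: [0.4799, -0.2648, 0.3614]
tool_rot: [0.0, 0.97, 0.243, 0.0]
force: [0.9, -0.0, 0.2]
width: 0.002
```

Run:
```python
from h import *
s=state();print(s['t'],rot(s['position']),s['force'],s['width'],np.round(s['joints'],2))
for n in["side","top","wrist"]:cv2.imwrite(f"pics/{n}2.png",get_image(n)[:,:,::-1])
a=cv2.imread('pics/side2.png')[50:350,200:500];cv2.imwrite('pics/sidez2.png',cv2.resize(a,None,fx=2,fy=2,interpolation=cv2.INTER_CUBIC))
```

```text
1.8 [ 0.00892087 -0.01926633  0.36139159] [ 0.93379302 -0.03689381  0.22808857] 0.0018223408212040162 [ 0.74  0.32 -0.41  1.46  0.13  1.39 -0.76]
```

View pics/wrist2.png

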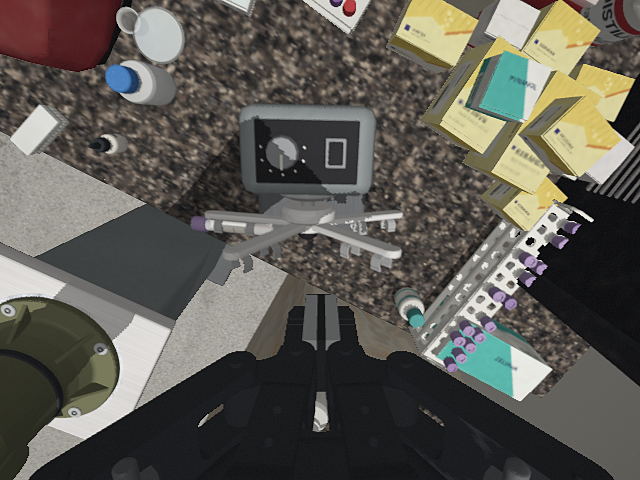

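View pics/sidez2.png

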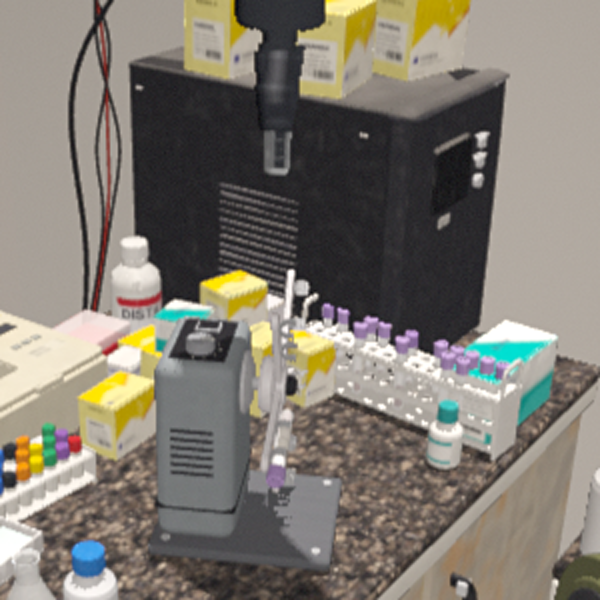

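View pics/top2.png

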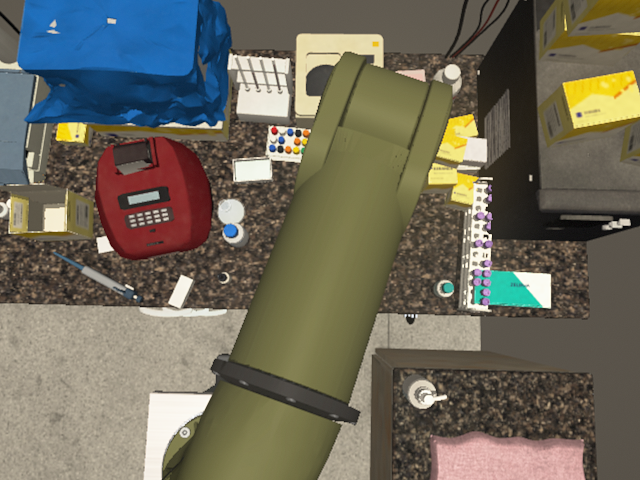

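Run:
```python
from h import *
w=lambda p:np.round(proj('wrist',O+RR.apply(p)))
for th,n in((-104.6,'cap'),(-32.6,'A'),(39.4,'B')):
    t=np.radians(th);r=.128 if n=='cap' else .113;print(n,w([-.0115 if n=='cap' else 0,-r*np.sin(t),.16+r*np.cos(t)]))
print('hub front',w([-.016,0,.16]),'housing corners',[w([x,y,.202]) for x in(.034,.110) for y in(.058,-.058)])
s=state();P=s['position']
for d in(-.01,.01): print('tip',np.round(proj('wrist',P+q(s).apply([0,d,0]))))
```

```text
cap [191. 219.]
A [214. 251.]
B [390. 248.]
hub front [302. 233.] housing corners [array([232., 192.]), array([367., 193.]), array([224.,  96.]), array([372.,  97.])]
tip [298. 314.]
tip [342. 314.]
```

```bash
cat >> h.py <<'E'
O=O+RR.apply([-.002,-.004,0])
def tip(th,r=95,h=8,pen=0):
    t=np.radians(th);return np.array([r*np.sin(t)-(8-pen)*np.cos(t)-h,160+r*np.cos(t)+(8-pen)*np.sin(t)])
def cur():
    p=rot(state()['position'])*1000;return np.array([-p[1],p[2],p[0]])
E
python3 - <<'E'
from h import *
c=cur();print(c)
print('desc',[15,245]-c[:2])
c0=np.array([15.,245])
for a in [39.4]+list(range(40,82,3)):
    d=tip(a)-c0;print(a,round(d[0]),round(-d[1]))
E
```

```text
[ 14.20643551 361.33647342  12.42264732]
desc [   0.79356449 -116.33647342]
39.4 31 7
40 32 7
43 36 10
46 40 13
49 43 17
52 47 20
55 50 24
58 53 28
61 56 32
64 59 36
67 61 41
70 64 45
73 66 50
76 67 54
79 69 59
```

Call:
apply_moves(increments=[{"tx":-4,"ty":0,"tz":25,"rx":0,"ry":0,"rz":0,"grip":0},{"tx":-4,"ty":0,"tz":50,"rx":0,"ry":0,"rz":0,"grip":0},{"tx":-4,"ty":0,"tz":75,"rx":0,"ry":0,"rz":0,"grip":0},{"tx":-4,"ty":1,"tz":95,"rx":0,"ry":0,"rz":0,"grip":0},{"tx":-4,"ty":1,"tz":110,"rx":0,"ry":0,"rz":0,"grip":0},{"tx":-4,"ty":1,"tz":116,"rx":0,"ry":0,"rz":0,"grip":0},{"tx":-4,"ty":8,"tz":116,"rx":0,"ry":0,"rz":0,"grip":0},{"tx":-4,"ty":15,"tz":116,"rx":0,"ry":0,"rz":0,"grip":0},{"tx":-4,"ty":20,"tz":117,"rx":0,"ry":0,"rz":0,"grip":0},{"tx":-4,"ty":24,"tz":118,"rx":0,"ry":0,"rz":0,"grip":0},{"tx":-4,"ty":26,"tz":118,"rx":0,"ry":0,"rz":0,"grip":0}])

```text
t: 3.32
position: [0.4878, -0.2913, 0.2432]
tool_rot: [-0.0, 0.97, 0.242, -0.0]
force: [-0.0, -1.0, -0.3]
width: 0.003
```

```bash
cat > look.py <<'E'
from h import *
import sys
k=sys.argv[1]
s=state();print(s['t'],'right,up,x',cur(),np.round(s['force'],2),np.round(RR.inv().apply(s['force']),2))
a=get_image('side')[50:350,200:500,::-1];b=get_image('wrist')[100:400,170:470,::-1]
cv2.imwrite(f"pics/c{k}.png",cv2.resize(np.hstack([a,b]),(800,400),interpolation=cv2.INTER_CUBIC))
E
python3 look.py 3
```

```text
3.325 right,up,x [ 42.35808251 243.21416312   5.42446201] [-0.03 -0.98 -0.29] [-0.49 -0.85 -0.29]
```

View pics/c3.png

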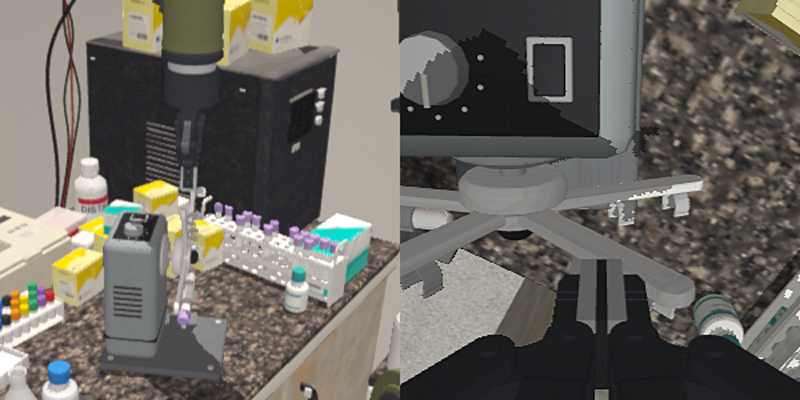

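Call:
apply_moves(increments=[{"tx":1,"ty":2,"tz":3,"rx":0,"ry":0,"rz":0,"grip":0},{"tx":2,"ty":5,"tz":5,"rx":0,"ry":0,"rz":0,"grip":0},{"tx":3,"ty":9,"tz":8,"rx":0,"ry":0,"rz":0,"grip":0},{"tx":3,"ty":13,"tz":11,"rx":0,"ry":0,"rz":0,"grip":0},{"tx":3,"ty":16,"tz":15,"rx":0,"ry":0,"rz":0,"grip":0},{"tx":3,"ty":20,"tz":18,"rx":0,"ry":0,"rz":0,"grip":0},{"tx":3,"ty":23,"tz":22,"rx":0,"ry":0,"rz":0,"grip":0},{"tx":3,"ty":26,"tz":26,"rx":0,"ry":0,"rz":0,"grip":0}])

```text
t: 4.42
position: [0.5028, -0.3129, 0.217]
tool_rot: [0.0, 0.97, 0.242, 0.0]
force: [-1.0, -0.1, 1.7]
width: 0.0
```

```bash
python3 look.py 4
```

```text
4.425 right,up,x [ 68.47350582 217.04464887   8.41745076] [-1.01 -0.1   1.69] [-0.94  0.39  1.69]
```

View pics/c4.png

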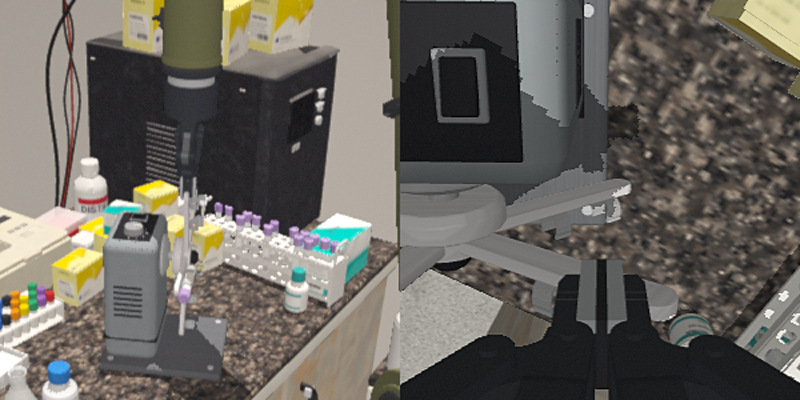

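Call:
apply_moves(increments=[{"tx":0,"ty":3,"tz":4,"rx":0,"ry":0,"rz":0,"grip":0},{"tx":0,"ty":6,"tz":8,"rx":0,"ry":0,"rz":0,"grip":0},{"tx":0,"ty":8,"tz":13,"rx":0,"ry":0,"rz":0,"grip":0},{"tx":0,"ty":11,"tz":17,"rx":0,"ry":0,"rz":0,"grip":0},{"tx":0,"ty":13,"tz":22,"rx":0,"ry":0,"rz":0,"grip":0},{"tx":0,"ty":14,"tz":26,"rx":0,"ry":0,"rz":0,"grip":0},{"tx":0,"ty":16,"tz":31,"rx":0,"ry":0,"rz":0,"grip":0}])

```text
t: 5.4
position: [0.5103, -0.3268, 0.1861]
tool_rot: [0.0, 0.97, 0.242, 0.0]
force: [-0.8, 1.1, 2.0]
width: 0.004
```

```bash
python3 look.py 5
```

```text
5.4 right,up,x [ 84.22796605 186.11162909   8.50069171] [-0.79  1.14  1.98] [-0.16  1.38  1.98]
```

View pics/c5.png

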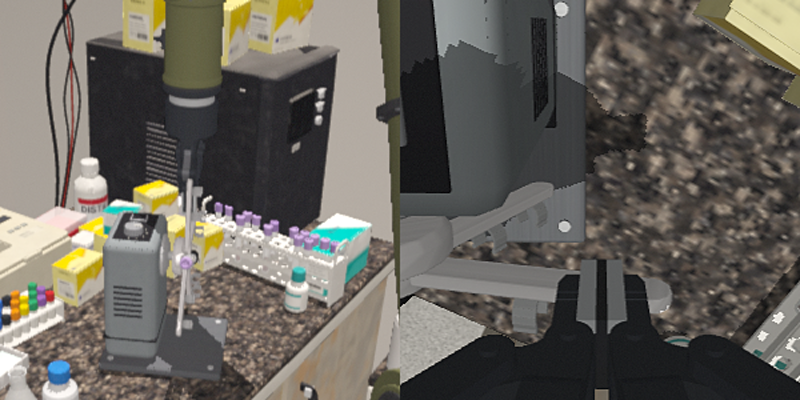

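Call:
apply_moves(increments=[{"tx":0,"ty":0,"tz":-15,"rx":0,"ry":0,"rz":0,"grip":0},{"tx":0,"ty":0,"tz":-45,"rx":0,"ry":0,"rz":0,"grip":0},{"tx":0,"ty":0,"tz":-75,"rx":0,"ry":0,"rz":0,"grip":0},{"tx":0,"ty":0,"tz":-105,"rx":0,"ry":0,"rz":0,"grip":0},{"tx":0,"ty":0,"tz":-130,"rx":0,"ry":0,"rz":0,"grip":0},{"tx":0,"ty":0,"tz":-140,"rx":0,"ry":0,"rz":0,"grip":0},{"tx":0,"ty":-20,"tz":-140,"rx":0,"ry":0,"rz":0,"grip":0},{"tx":0,"ty":-45,"tz":-140,"rx":0,"ry":0,"rz":0,"grip":0},{"tx":0,"ty":-70,"tz":-140,"rx":0,"ry":0,"rz":0,"grip":0},{"tx":0,"ty":-92,"tz":-140,"rx":0,"ry":0,"rz":0,"grip":0},{"tx":0,"ty":-108,"tz":-140,"rx":0,"ry":0,"rz":0,"grip":0},{"tx":0,"ty":-114,"tz":-140,"rx":0,"ry":0,"rz":0,"grip":0}])

```text
t: 7.0
position: [0.4563, -0.2255, 0.3265]
tool_rot: [0.0, 0.97, 0.243, 0.0]
force: [-0.4, -1.2, -0.9]
width: 0.001
```

```bash
python3 look.py 6
python3 - <<'E'
from h import *
cv2.imwrite('pics/w6.png',get_image('wrist')[:,:,::-1])
for th in (-60,-65,-70):
    t=np.radians(th);print(th,[np.round(proj(n,O+RR.apply([-.0115,-.128*np.sin(t),.16+.128*np.cos(t)]))) for n in('wrist','side')])
for th in (3,8,13):
    t=np.radians(th);print(th,[np.round(proj(n,O+RR.apply([0,-.113*np.sin(t),.16+.113*np.cos(t)]))) for n in('wrist','side')])
E
```

```text
7.0 right,up,x [-30.58586524 326.51033116   8.5384277 ] [-0.44 -1.17 -0.92] [-0.94 -0.83 -0.92]
-60 [array([211., 265.]), array([341., 239.])]
-65 [array([208., 260.]), array([341., 245.])]
-70 [array([206., 255.]), array([340., 252.])]
3 [array([379., 280.]), array([343., 184.])]
8 [array([395., 279.]), array([343., 182.])]
13 [array([410., 278.]), array([344., 181.])]
```

View pics/w6.png

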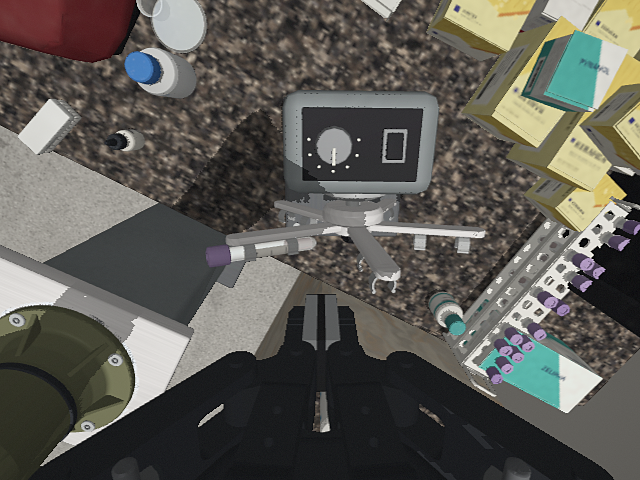

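View pics/c6.png

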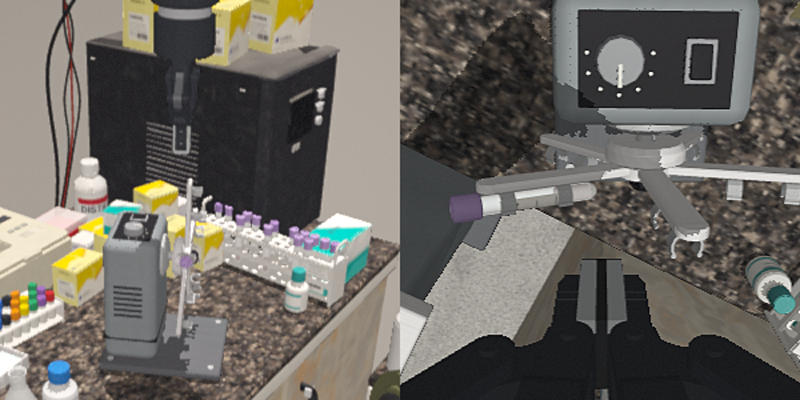

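Run:
```python
from h import *
c0=np.array([-30.6,250])
for a in [5]+list(range(6,76,3)):
    d=tip(a)-c0;print(a,round(d[0],1),round(-d[1],1))
```

```text
5 22.9 -5.3
6 24.6 -5.3
9 29.6 -5.1
12 34.5 -4.6
15 39.5 -3.8
18 44.3 -2.8
21 49.2 -1.6
24 53.9 -0.0
27 58.6 1.7
30 63.2 3.7
33 67.6 6.0
36 72.0 8.4
39 76.2 11.1
42 80.2 14.0
45 84.1 17.2
48 87.8 20.5
51 91.4 24.0
54 94.8 27.7
57 97.9 31.5
60 100.9 35.6
63 103.6 39.7
66 106.1 44.1
69 108.4 48.5
72 110.5 53.0
75 112.3 57.7
```

Call:
apply_moves(increments=[{"tx":0,"ty":0,"tz":25,"rx":0,"ry":0,"rz":0,"grip":0},{"tx":0,"ty":0,"tz":50,"rx":0,"ry":0,"rz":0,"grip":0},{"tx":0,"ty":0,"tz":68,"rx":0,"ry":0,"rz":0,"grip":0},{"tx":0,"ty":0,"tz":76,"rx":0,"ry":0,"rz":0,"grip":0},{"tx":0,"ty":7,"tz":76,"rx":0,"ry":0,"rz":0,"grip":0},{"tx":0,"ty":13,"tz":76,"rx":0,"ry":0,"rz":0,"grip":0},{"tx":0,"ty":18,"tz":75,"rx":0,"ry":0,"rz":0,"grip":0},{"tx":0,"ty":20,"tz":74,"rx":0,"ry":0,"rz":0,"grip":0}])

```text
t: 8.15
position: [0.4661, -0.2441, 0.2525]
tool_rot: [-0.0, 0.97, 0.242, 0.0]
force: [-1.3, 0.9, -0.4]
width: 0.004
```

```bash
python3 look.py 7
```

```text
8.15 right,up,x [ -9.56469185 252.54692335   8.45702678] [-1.27  0.91 -0.44] [-0.7   1.4  -0.44]
```

View pics/c7.png

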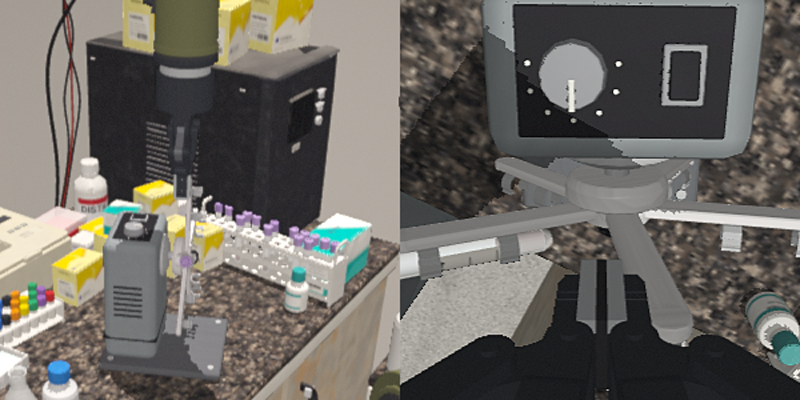

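Call:
apply_moves(increments=[{"tx":0,"ty":4,"tz":-2,"rx":0,"ry":0,"rz":0,"grip":0},{"tx":0,"ty":8.5,"tz":-2.5,"rx":0,"ry":0,"rz":0,"grip":0},{"tx":0,"ty":13.5,"tz":-2,"rx":0,"ry":0,"rz":0,"grip":0},{"tx":0,"ty":18.5,"tz":-1.5,"rx":0,"ry":0,"rz":0,"grip":0},{"tx":0,"ty":23.5,"tz":0,"rx":0,"ry":0,"rz":0,"grip":0},{"tx":0,"ty":28,"tz":1,"rx":0,"ry":0,"rz":0,"grip":0},{"tx":0,"ty":33,"tz":2.5,"rx":0,"ry":0,"rz":0,"grip":0},{"tx":0,"ty":37.5,"tz":4,"rx":0,"ry":0,"rz":0,"grip":0},{"tx":0,"ty":42,"tz":6,"rx":0,"ry":0,"rz":0,"grip":0},{"tx":0,"ty":46.5,"tz":8.5,"rx":0,"ry":0,"rz":0,"grip":0},{"tx":0,"ty":51,"tz":11,"rx":0,"ry":0,"rz":0,"grip":0},{"tx":0,"ty":55,"tz":13.5,"rx":0,"ry":0,"rz":0,"grip":0}])

```text
t: 9.75
position: [0.4919, -0.2926, 0.2386]
tool_rot: [0.0, 0.97, 0.242, -0.0]
force: [-0.8, 1.9, 1.4]
width: -0.001
```

```bash
python3 look.py 8
```

```text
9.75 right,up,x [ 45.42107918 238.61968062   8.43237712] [-0.76  1.88  1.37] [0.22 2.01 1.37]
```

View pics/c8.png

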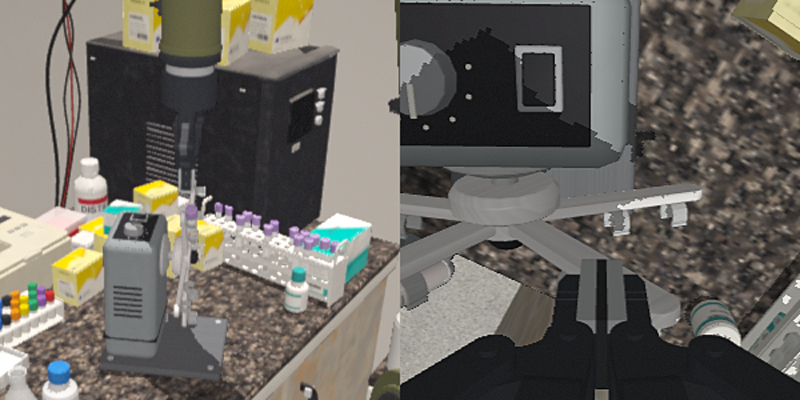

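Call:
apply_moves(increments=[{"tx":0,"ty":4,"tz":2.5,"rx":0,"ry":0,"rz":0,"grip":0},{"tx":0,"ty":8,"tz":6,"rx":0,"ry":0,"rz":0,"grip":0},{"tx":0,"ty":12,"tz":9,"rx":0,"ry":0,"rz":0,"grip":0},{"tx":0,"ty":15.5,"tz":12.5,"rx":0,"ry":0,"rz":0,"grip":0},{"tx":0,"ty":19,"tz":16,"rx":0,"ry":0,"rz":0,"grip":0},{"tx":0,"ty":22,"tz":20,"rx":0,"ry":0,"rz":0,"grip":0},{"tx":0,"ty":25,"tz":24,"rx":0,"ry":0,"rz":0,"grip":0},{"tx":0,"ty":27.5,"tz":28,"rx":0,"ry":0,"rz":0,"grip":0},{"tx":0,"ty":30,"tz":32,"rx":0,"ry":0,"rz":0,"grip":0}])

```text
t: 10.98
position: [0.506, -0.319, 0.2065]
tool_rot: [0.0, 0.97, 0.242, -0.0]
force: [-1.2, 0.6, 0.8]
width: 0.001
```

```bash
python3 look.py 9
python3 - <<'E'
from h import *
cv2.imwrite('pics/w9.png',get_image('wrist')[:,:,::-1])
cv2.imwrite('pics/s9.png',cv2.resize(get_image('side')[130:330,270:420,::-1],None,fx=3,fy=3,interpolation=cv2.INTER_CUBIC))
for th in (-12,-6,0):
    t=np.radians(th);print(th,[np.round(proj(n,O+RR.apply([-.0115,-.128*np.sin(t),.16+.128*np.cos(t)])),1) for n in('wrist','side')])
E
```

```text
10.975 right,up,x [ 75.34049288 206.53979362   8.37115018] [-1.16  0.65  0.77] [-0.72  1.12  0.77]
-12 [array([-68.4, 536.3]), array([347.3, 185.1])]
-6 [array([-25.4, 545.3]), array([348.1, 181.1])]
0 [array([ 24.6, 548.5]), array([348.9, 177.8])]
```

View pics/w9.png

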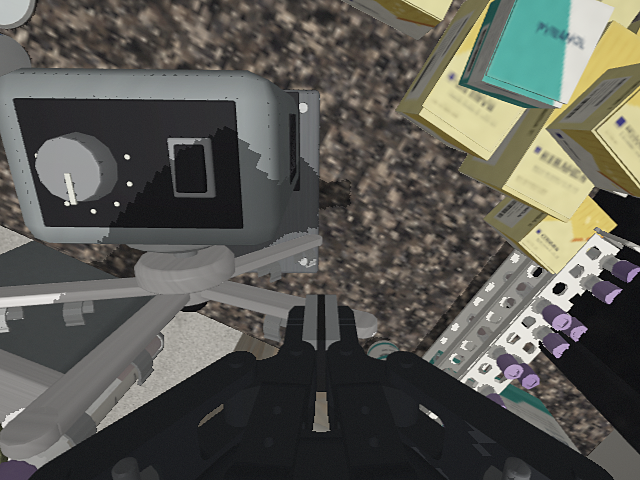

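View pics/s9.png

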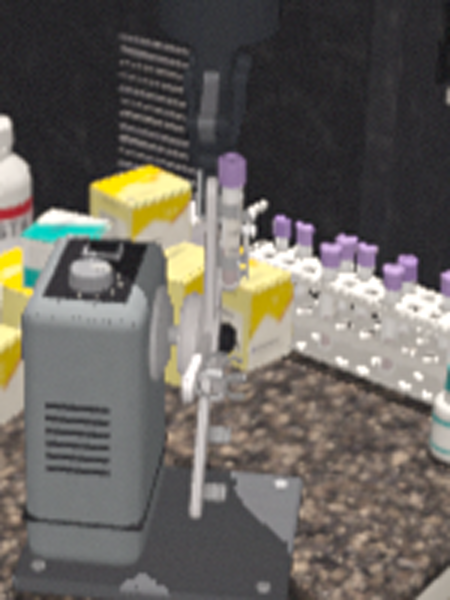

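Call:
apply_moves(increments=[{"tx":0,"ty":1,"tz":2,"rx":0,"ry":0,"rz":0,"grip":0},{"tx":0,"ty":2,"tz":4,"rx":0,"ry":0,"rz":0,"grip":0},{"tx":0,"ty":3,"tz":6,"rx":0,"ry":0,"rz":0,"grip":0},{"tx":0,"ty":3,"tz":6,"rx":0,"ry":0,"rz":0,"grip":0},{"tx":0,"ty":8,"tz":-5,"rx":0,"ry":0,"rz":0,"grip":0},{"tx":0,"ty":25,"tz":-30,"rx":0,"ry":0,"rz":0,"grip":0},{"tx":0,"ty":45,"tz":-60,"rx":0,"ry":0,"rz":0,"grip":0},{"tx":0,"ty":65,"tz":-90,"rx":0,"ry":0,"rz":0,"grip":0},{"tx":0,"ty":85,"tz":-120,"rx":0,"ry":0,"rz":0,"grip":0},{"tx":0,"ty":100,"tz":-140,"rx":0,"ry":0,"rz":0,"grip":0},{"tx":0,"ty":100,"tz":-140,"rx":0,"ry":0,"rz":0,"grip":0}])

```text
t: 12.55
position: [0.5535, -0.4082, 0.3482]
tool_rot: [0.001, 0.97, 0.242, 0.001]
force: [-0.8, 0.1, -1.2]
width: -0.001
```

```bash
python3 look.py 10
python3 - <<'E'
from h import *
cv2.imwrite('pics/w10.png',get_image('wrist')[:,:,::-1])
cv2.imwrite('pics/t10.png',get_image('top')[:,:,::-1])
cv2.imwrite('pics/s10.png',cv2.resize(get_image('side')[130:330,270:420,::-1],None,fx=3,fy=3,interpolation=cv2.INTER_CUBIC))
for th in (-12,-6,0,6):
    t=np.radians(th);print(th,[np.round(proj(n,O+RR.apply([-.0115,-.128*np.sin(t),.16+.128*np.cos(t)])),1) for n in('wrist','top','side')])
E
```

```text
12.55 right,up,x [176.41286925 348.18024493   8.32463567] [-0.79  0.09 -1.24] [-0.65  0.46 -1.24]
-12 [array([  3.2, 290.4]), array([341.7, 245. ]), array([347.3, 185.1])]
-6 [array([ 21.4, 292. ]), array([348.9, 241.3]), array([348.1, 181.1])]
0 [array([ 41.9, 292.6]), array([356.1, 237.6]), array([348.9, 177.8])]
6 [array([ 64. , 292.1]), array([363.2, 234.1]), array([349.6, 175.4])]
```

View pics/w10.png

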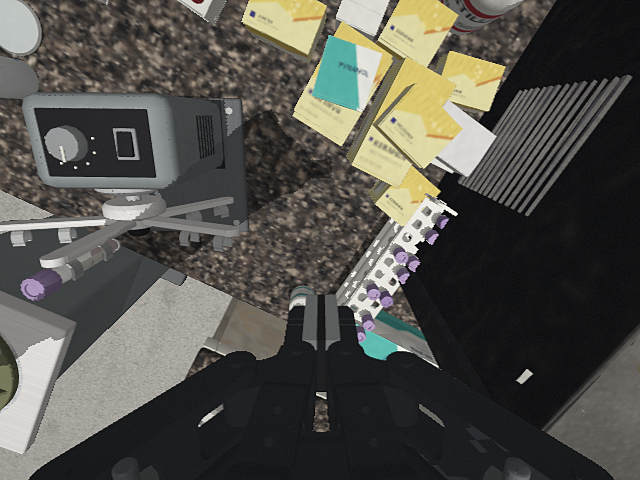

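View pics/s10.png

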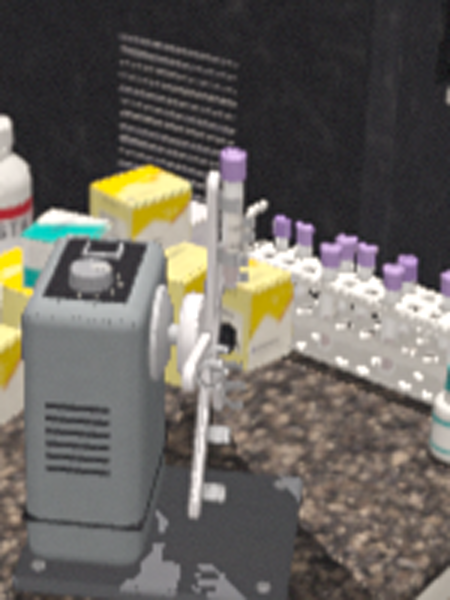

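View pics/t10.png

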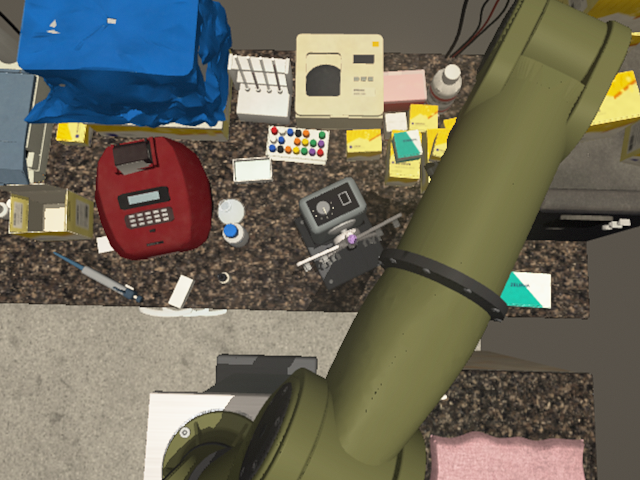

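Run:
```python
from h import *
a=cv2.imread('pics/t10.png');c=a[205:285,290:410]
cv2.imwrite('pics/tz10.png',cv2.resize(c,None,fx=6,fy=6,interpolation=cv2.INTER_CUBIC))
def msk(im,x0,y0,x1,y1):
    h=cv2.cvtColor(im[y0:y1,x0:x1],cv2.COLOR_BGR2HSV)
    m=cv2.inRange(h,(128,50,60),(160,255,255));ys,xs=np.nonzero(m)
    return len(xs),xs.mean()+x0,ys.mean()+y0,xs.min()+x0,xs.max()+x0,ys.min()+y0,ys.max()+y0
t=msk(a,330,220,370,260);print(t)
im=get_image('side')[:,:,::-1].copy();s=msk(im,335,170,360,200);print(s)
X=tri(ray('top',t[1],t[2]),ray('side',s[1],s[2]));print('cap centroid',X,rot(X))
for th in(-4,-2,0,2):
    t=np.radians(th)
    print(th,[np.round(np.mean([proj(n,O+RR.apply([-.0115,-r*np.sin(t),.16+r*np.cos(t)])) for r in (.112,.128)],axis=0),1) for n in('top','side')])
w=cv2.imread('pics/w10.png');cv2.imwrite('pics/wz10.png',cv2.resize(w[80:310,0:260],None,fx=2.5,fy=2.5,interpolation=cv2.INTER_CUBIC))
```

```text
(62, np.float64(351.5967741935484), np.float64(238.88709677419354), np.int64(348), np.int64(355), np.int64(235), np.int64(243))
(93, np.float64(347.5483870967742), np.float64(184.3548387096774), np.int64(343), np.int64(352), np.int64(179), np.int64(190))
cap centroid [ 0.45164863 -0.25515663  0.278125  ] [-0.00950128  0.00655705  0.278125  ]
-4 [array([351.4, 240.6]), array([348.3, 183.9])]
-2 [array([353.6, 239.5]), array([348.5, 182.9])]
0 [array([355.8, 238.3]), array([348.8, 182. ])]
2 [array([358.1, 237.2]), array([349. , 181.1])]
```

View pics/tz10.png

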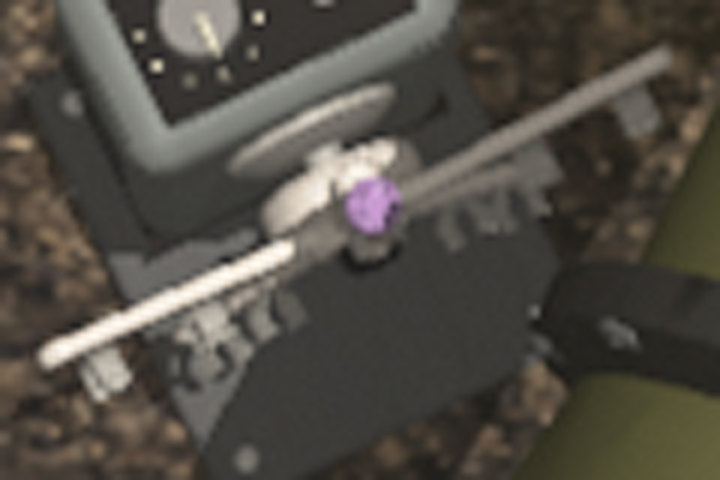

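View pics/wz10.png

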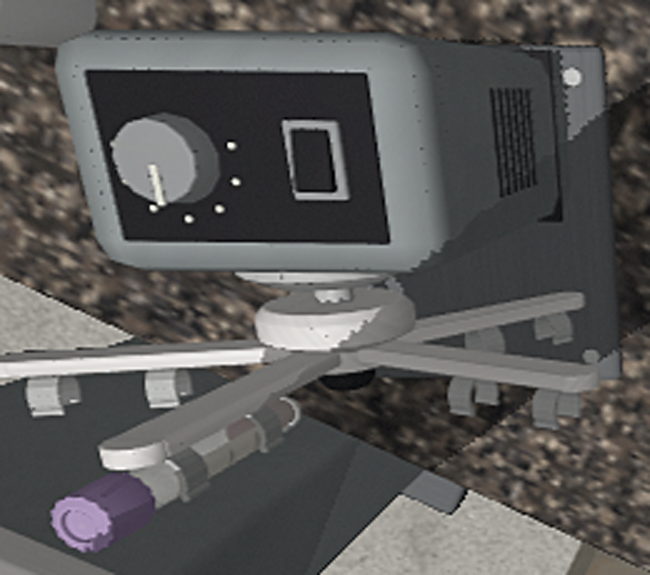

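Run:
```python
from h import *
for d in(-6,-4,-3,-2,0):
    zA=.16+.113*np.cos(np.radians(72+d));zE=.16+.113*np.cos(np.radians(72-d))
    A=rot(onz('top',400.8,213.7,zA));E=rot(onz('top',297,264.2,zE));C=rot(onz('top',352,239.2,.16+.128*np.cos(np.radians(d))))
    print(d,A,E,C,'est',np.degrees(np.arcsin(((A[1]+E[1])/2-C[1])/.093)))
# wrist: housing corners offsets, prediction
P=[proj('wrist',O+RR.apply([x,y,.202])) for x in(.034,.110) for y in(.058,-.058)];print(np.round(P))
t=0
for th in(-6,-4,-2,0):
    t=np.radians(th);print(th,proj('wrist',O+RR.apply([-.0115,-.128*np.sin(t),.16+.128*np.cos(t)])),proj('wrist',O+RR.apply([-.00,-.113*np.sin(t),.16+.113*np.cos(t)])))
```

```text
-6 [ 0.00022362 -0.10250434  0.20596124] [0.0043495  0.10856255 0.18349402] [-0.01071205  0.00715959  0.2872988 ] est -2.545559375369048
-4 [ 0.00062535 -0.10327766  0.20233055] [0.0039176  0.10850454 0.18733717] [-0.01075424  0.00719985  0.2876882 ] est -2.826757685957862
-3 [ 0.00082839 -0.10366849  0.20049558] [0.00370302 0.10847572 0.18924655] [-0.01076902  0.00721395  0.28782458] est -2.9648942765793915
-2 [ 0.00103279 -0.10406196  0.19864828] [0.00348944 0.10844704 0.19114702] [-0.01077958  0.00722403  0.28792203] est -3.101333160390594
0 [ 0.00144544 -0.10485629  0.19491892] [0.00306555 0.1083901  0.19491892] [-0.01078803  0.00723209  0.288     ] est -3.368952521977625
[[ 35. 193.]
 [177. 193.]
 [  8.  92.]
 [164.  92.]]
-6 [ 21.32781595 291.9499312 ] [ 37.03112534 265.68566962]
-4 [ 27.93080879 292.25035766] [ 42.6226214  265.90221692]
-2 [ 34.76234651 292.43596168] [ 48.39640428 266.03640442]
0 [ 41.80124612 292.50580272] [ 54.33624635 266.08763475]
```

Call:
apply_moves(increments=[{"tx":0,"ty":-15,"tz":20,"rx":0,"ry":0,"rz":0,"grip":0},{"tx":0,"ty":-35,"tz":50,"rx":0,"ry":0,"rz":0,"grip":0},{"tx":0,"ty":-55,"tz":80,"rx":0,"ry":0,"rz":0,"grip":0},{"tx":0,"ty":-75,"tz":110,"rx":0,"ry":0,"rz":0,"grip":0},{"tx":0,"ty":-90,"tz":130,"rx":0,"ry":0,"rz":0,"grip":0},{"tx":0,"ty":-95,"tz":140,"rx":0,"ry":0,"rz":0,"grip":0},{"tx":0,"ty":-96,"tz":145,"rx":0,"ry":0,"rz":0,"grip":0},{"tx":0,"ty":-96,"tz":148,"rx":0,"ry":0,"rz":0,"grip":0},{"tx":0,"ty":-96,"tz":150,"rx":0,"ry":0,"rz":0,"grip":0},{"tx":0,"ty":-96,"tz":152,"rx":0,"ry":0,"rz":0,"grip":0},{"tx":0,"ty":-96,"tz":152,"rx":0,"ry":0,"rz":0,"grip":0}])

```text
t: 14.22
position: [0.508, -0.3224, 0.1948]
tool_rot: [0.0, 0.97, 0.242, 0.0]
force: [-0.1, -0.5, 1.2]
width: 0.001
```

```bash
python3 look.py 11
```

```text
14.225 right,up,x [ 79.30285295 194.83758851   8.53709371] [-0.08 -0.51  1.17] [-0.31 -0.41  1.17]
```

Call:
apply_moves(increments=[{"tx":0,"ty":4,"tz":-10,"rx":0,"ry":0,"rz":0,"grip":0},{"tx":0,"ty":20,"tz":-35,"rx":0,"ry":0,"rz":0,"grip":0},{"tx":0,"ty":40,"tz":-65,"rx":0,"ry":0,"rz":0,"grip":0},{"tx":0,"ty":60,"tz":-95,"rx":0,"ry":0,"rz":0,"grip":0},{"tx":0,"ty":80,"tz":-125,"rx":0,"ry":0,"rz":0,"grip":0},{"tx":0,"ty":96,"tz":-150,"rx":0,"ry":0,"rz":0,"grip":0},{"tx":0,"ty":96,"tz":-152,"rx":0,"ry":0,"rz":0,"grip":0}])

```text
t: 15.2
position: [0.5536, -0.4082, 0.3485]
tool_rot: [0.001, 0.97, 0.242, 0.001]
force: [0.7, 0.1, -0.6]
width: 0.0
```

```bash
python3 look.py 12
python3 - <<'E'
from h import *
a=get_image('top')[:,:,::-1];w=get_image('wrist')[:,:,::-1]
t=cv2.resize(a[205:285,290:410],None,fx=5,fy=5,interpolation=cv2.INTER_CUBIC)
w=cv2.resize(w[80:310,0:260],(452,400),interpolation=cv2.INTER_CUBIC)
cv2.imwrite('pics/t12.png',t);cv2.imwrite('pics/w12.png',w);cv2.imwrite('pics/topf.png',a)
for th in(-4,-2,0,2):
    t=np.radians(th);print(th,[proj(n,O+RR.apply([-.0115,-.128*np.sin(t),.16+.128*np.cos(t)])) for n in ('wrist','top')])
E
```

```text
15.2 right,up,x [176.44637964 348.48779382   8.42525262] [ 0.71  0.12 -0.63] [ 0.68 -0.23 -0.63]
-4 [array([ 28.03035359, 292.43540019]), array([351.27308015, 240.06035636])]
-2 [array([ 34.86470684, 292.62405319]), array([353.68075162, 238.84875162])]
0 [array([ 41.90676558, 292.6967211 ]), array([356.08629893, 237.64942953])]
2 [array([ 49.13418805, 292.65304823]), array([358.48548466, 236.46449485])]
```

View pics/t12.png

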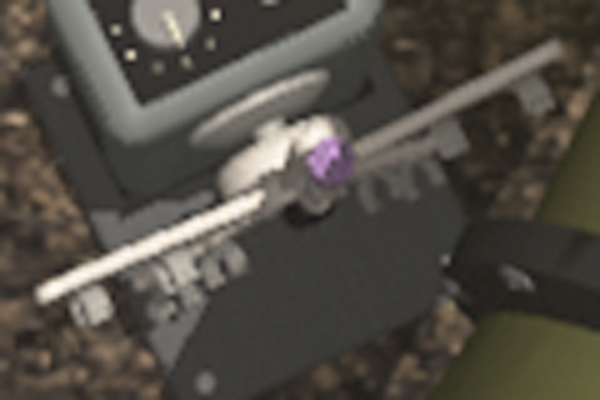

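View pics/w12.png

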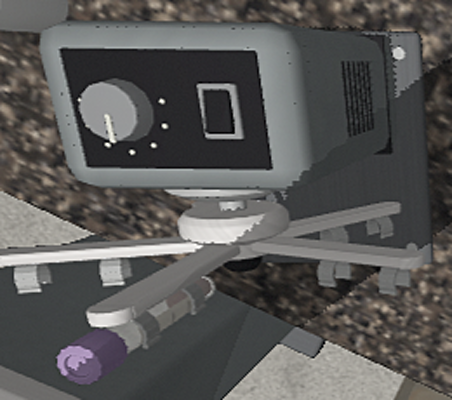

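View pics/c12.png

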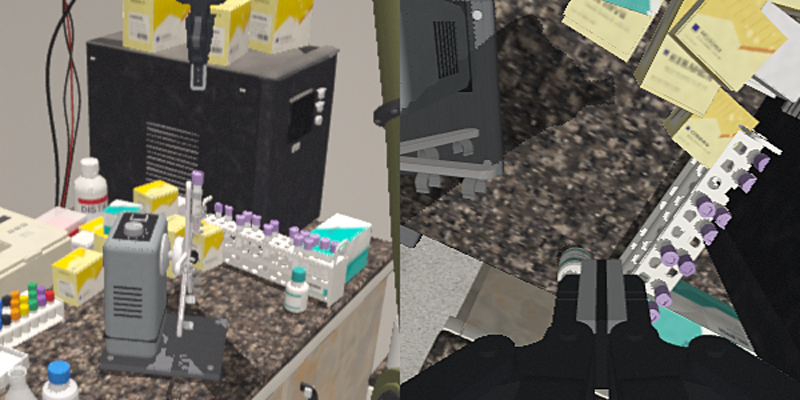

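View pics/topf.png

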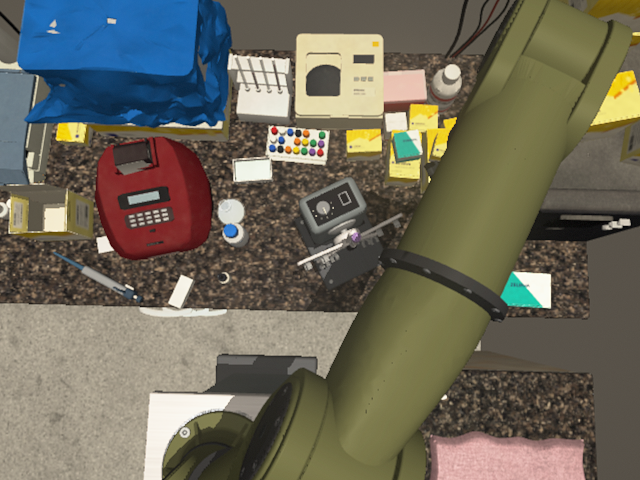

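Run:
```python
from h import *
for d in(0,2):
    zA=.16+.113*np.cos(np.radians(72+d));zE=.16+.113*np.cos(np.radians(72-d))
    A=rot(onz('top',401.4,214.6,zA));E=rot(onz('top',298.4,263.2,zE));C=rot(onz('top',356.4,236.8,.288))
    print(d,A,E,C,'est',np.degrees(np.arcsin(((A[1]+E[1])/2-C[1])/.093)))
from rig import workorder
print(workorder.job_done(), state()['t'])
```

```text
0 [-0.0005534  -0.10506139  0.19491892] [0.00356939 0.10529582 0.19491892] [-0.01046418 -0.00111067  0.288     ] est 0.7565025035979794
2 [-1.44107685e-04 -1.05865614e-01  1.91147021e-01] [0.00314827 0.10525187 0.19864828] [-0.01046418 -0.00111067  0.288     ] est 0.49521493525881966
the job is handed in; nothing more can be done
the job is handed in; nothing more can be done
```

The tube now stands straight up with its cap on top, and I handed the job in about 15 s into the 61 s allowed.

**What I did:** I kept the fingers shut and gripped nothing. I pushed one empty arm round from the upper right. Then I went over the wheel to the arm just clockwise of the tube's and pushed that in small steps. After a look showed the tube about 3° short, I gave that second arm a last small push and withdrew to the upper right.

**Last checks:**
- **Tube angle:** the top view, the wrist view and a comparison with the neighbouring arm ends put it at about +0.2°, +0.5° and +0.5 to +0.8° from vertical. They agree to within about 1°, which is roughly the measuring error.
- **Tube contact:** no picture showed the gripper against the tube.
- **Wheel speed:** I pushed at about 0.4 rad/s, and the forces I read stayed around 1 to 3 N. I saw no sign of it running on after a push.
- **Bottles:** I moved nothing near them. In the last pictures the white and dropper bottles (top view) and the teal-capped bottle (side view) looked unmoved, but I checked this only by eye.
- **Robot:** it was clear of everything when I handed in.

One set of moves was refused at the start because of its format; the arm did not move then.

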